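# Clamp a glued notebook in the spine press until its clutch handle slips

## Robot

A 6-joint arm with a two-finger parallel gripper is mounted at the origin on the work surface. World frame = base frame: x ahead of the robot, y to its left, z up, the work surface at z = 0. Lengths are in m, angles in rad, forces in N, time in s.
With the tool pointing down it reaches from about 0.35 to 0.975 m from the base axis. Payload 4.9 kg.
Tool frame: the origin (TCP) lies at the very end of the fingers, on their centre line; the grasp point (between the pads) lies 19 mm behind it; z points along the fingers, y is the line along which they close (so a half turn about z gives the same grasp; the last joint's range is limited). The gripper opens to 85 mm and grips with 20 to 120 N. Pads are 22 mm wide; open, the fingers measure 114 mm over their backs; the gripper's body (76 mm by 85 mm) begins 54 mm behind the grasp point. The pads swing forward as they close: fully open they stand 13 mm farther back than shut.
Start: joints at [-1.339, 0.053, 1.613, -0, 1.476, -0.119], TCP at [0.215, -0.587, 0.231] pointing down, gripper open.
Joint ranges: [-3.01, 3.01], [-1.01, 2.22], [0.06, 2.58], [-1.02, 4.17], [0.09, 2.62], [-3.14, 3.14]. Speed limits (rad/s): [2.57, 2.57, 3.14, 3.14, 3.14, 3.14].

## Interface

Orientations are given as a rotation vector (axis times angle).
In Python, from station import * gives the robot as it stands.
- The arm moves only by the shell command python3 -m crank 'ROWS' [OPENING] [FORCE]. ROWS is JSON, a list of rows, each an object with "offset": the shift along the tool's x, y, z in m, a list of three; "twist": the turn, a rotation vector about the tool's x, y, z in degrees, a list of three. In form: [{"offset": [x, y, z], "twist": [rx, ry, rz]}, ...]. A call has 1 to 20 rows; each row is the pose to reach, as a shift and turn from the pose commanded when the call began, along the tool's axes at that moment; what a row does not reach only later rows make up. A row lasts 1/8 s, in which the tool goes at most 62.5 mm and 10.7 degrees, less where a joint would pass 70% of its speed; a pose out of reach is approached as far as the arm can. A call with a gripper value outside its range is refused whole. OPENING is the opening, from 0 (shut) to 1 (fully open), set as the call begins (- or left out, the last holds). The fingers move at their own pace and stop on an object; FORCE is the grip in N (left out, the last holds). Time passes only in rows, so rows that repeat a pose let the fingers close. It gives the time, the measured TCP pose, the force, the opening and the grip force at its end, in the units of the state.
- get_obs(): the state, without advancing time (a new reading comes with each control period).
- get_image(name): name is "scene" or "top"; returns the picture (400x640x3 uint8, red, green, blue); there is no depth.
- get_calibration(name): a dict with "intrinsics" (3x3 intrinsics, pixels), "world_from_camera" (4x4, takes a point from camera to world coordinates). Camera axes: x right, y up, looking along -z (the intrinsics and any distortion apply to the point x, -y, -z); pixel columns grow to the right and rows downward; lengths in m; the calibration is good to about 2 mm. A picture is of the moment at which its call begins. get_calibration takes no time and is no camera call.
- finish_job(): hands the job in; it is judged then, once.
Trained networks look in the newest picture that a camera, given by its name, has taken for a name from the list of things; names that differ only in an ending like _2 or _b are one class to them, and where a whole thing is asked for, a point or a joint stands for the part that bears it (a point fixed in the world has none). Each returns a list of dicts, best first, with "confidence" (0 to 1); they miss things now and then, are a little off and sometimes report something else, mostly with a low value. They report only what shows in the picture. A call takes as long as a camera call. They do not tell look-alikes from the thing itself.
- cut_out(query, camera): "region" (400x640 bool, what is visible of it) and "rect" ([centre column, centre row, width, height] in pixels, round what is visible of it).
The state is a dict: "t": time; "q": joint angles; "dq": joint speeds; "effort": joint torques, N m; "tool_pos": TCP position; "tool_rot": TCP orientation; "contact_force": force on the tool from outside, world axes, zero at the start; "wrist_torque": the same for the moment, N m; "opening": finger opening in m; "grip_force": force on a finger pad.
Only numpy, scipy, OpenCV 4.12 (cv2) and the standard library are available. Lean on these libraries where they do the work, as an engineer would, in place of code of your own. Each camera call takes 0.05 s, during which the arm holds its last target. There are 200 camera calls.

## Task

The notebook lying on the bed of the small spine press is to be clamped while its glue dries. Slide it gently in under the press until its far edge lies flush and square along the whole stop rail, then tighten the press by turning its T-handle clockwise until the handle's clutch slips, and stop as soon as you feel it slip: turning well on past the slip crushes the spine. Leave the notebook clamped, let go, and leave the other things on the desk alone.

Things in the scene. Friction and masses are not known exactly. Their poses are not given: they have to be found in the camera images.
- press_bed: Flat wooden bed of the press, fixed to the desk, 190 by 190 by 15 mm thick; it reaches from x = -130 mm (open front, where the notebook is) to x = +60 mm in its own frame. Origin at desk height straight below the screw's axis; x points to the stop rail, z up. Place and turn differ each start.
- stop_face (a point): Middle of the near face of the stop rail, 7.5 mm above the bed's top, at x = +40 mm in the bed's frame; axes as the bed's. The rail is an aluminium bar 130 mm long (along y), fixed on the bed's far end and standing 15 mm above it. The notebook's far edge goes flush and square along it.
- press_head: Head of the press, fixed: two steel columns 18 mm thick at y = -78 and +78 mm, a grey beam across them (36 mm in x, top 113 mm above this origin), the screw and, under the beam, a wooden plate 64 (x) by 110 mm (y). Turning clockwise lowers the plate 8 mm a radian on to the notebook; the gap at the start (6 to 18 mm) is not measured. Origin on the screw's axis, axes as the bed's.
- handle_bar (a point): Centre of the black T-handle's bar, on the screw's vertical axis. The bar is 90 mm long (this point's x), 14 mm wide (its y), 24 mm high (12 above and below this point); free air beside it and 44 mm down to the beam. Clockwise from above tightens. It keeps its height, stays where it is left and can be let go and regrasped. It takes 0.8 to 3 rad in all, different each start.
- clutch (a point): Middle of the aluminium collar (32 mm across, dark pointer tab) under the handle; it turns with the screw. Moment while turning: 0.33 N m as the plate descends, climbing to 0.57 N m once it bears on the notebook; there the clutch slips: the handle turns on at 0.57 N m, collar still, 0.6 rad at most, then is solid and crushes. Friction holds all when let go; at rest the moment may read lower.
- notebook: Loose stiff notebook lying flat on the bed: 150 (x) by 100 (y) by 22 mm thick, 0.14 to 0.28 kg. Origin at the centre of its underside; x points to the edge that goes to the rail. It starts 30 to 55 mm short of the rail, a little skewed, its near edge out over the bed's front; home, its origin is at x = -35 mm in the bed's frame. It slides easily; push with less than 25 N.
- glue: Bystander: upright glue bottle, 40 mm across and 105 mm tall; origin at the centre of its foot.
- tape: Bystander: roll of tape lying flat, 84 mm across, 18 mm high; origin at the centre of its underside.
- eraser: Bystander: white eraser, 55 by 22 by 12 mm; origin at the centre of its underside.
Not all that is in view belongs to the job. Of the things like the notebook, leave any that is green or red; of the rest the larger one is meant.

How it is judged:
On the way, in this order (a step that is already met when the one before it is completed fails the run):
1. the notebook lies flush and square against the stop rail (x of notebook in the frame of press_bed above -0.039 m and angle between the x axis of notebook and the x axis of press_bed, either way round below 0.04 rad), for 0.2 s.
2. the press is tightened on the notebook to the clutch's slip (more than 24 N on the notebook) (contact force between press_head and notebook above 24 N), for 0.2 s.
At the end, for the whole second after the job is handed in: The notebook is at rest within 4 mm of the stop rail (origin beyond x = -39 mm in the bed's frame) and within 0.04 rad of square to it, and the press bears on it with more than 24 N (the clutch slips at about 33 N) (all of step 1 and contact force between press_head and notebook above 24 N and linear speed of notebook below 0.01 m/s); the robot touches nothing.
It fails at once if the notebook is crushed: the press bears on it with more than 45 N, as happens when the handle is turned on past the slip (contact force between press_head and notebook above 45 N).
It fails at once if the robot pushes on the notebook with more than 30 N (contact force between the fingers and notebook above 30 N).
It fails at once if the glue bottle, the tape or the eraser is moved by more than 15 mm (distance of any of glue, tape, eraser from where it was at the start of the episode above 0.015 m).
It also fails if it takes over 69 s, if anything falls off the work surface, if the arm or the gripper's body presses on something with over 40 N, if the wrist force passes 120 N, or if a joint passes its speed limit or range.

## Working session

There is one attempt and no reset: what is moved stays moved. The work goes in short steps, Python scripts to look and compute and a shell command to move; the robot and the scene stay as the last step left them, time stands still between calls to the robot, and variables do not carry over. Pictures are saved under pics/ and viewed, at most 10 in all, crops included, and the job is handed in when it is done.

```bash
mkdir -p pics; ls
python3 - <<'E'
from station import *
import cv2,numpy as np
for c in ("scene","top"):
    im=get_image(c); cv2.imwrite(f"pics/{c}0.png",im[:,:,::-1])
    k=get_calibration(c); print(c,np.round(k["intrinsics"],1).tolist(),np.round(k["world_from_camera"],4).tolist(),[x for x in k])
    for q in ("notebook","press_bed","handle_bar","clutch","press_head","glue","tape","eraser"):
        print(q,[(round(d["confidence"],2),np.round(d["rect"]).astype(int).tolist()) for d in cut_out(q,c)])
o=get_obs(); print(o)
E
```

```text
pics
scene [[430.2, 0.0, 313.2], [0.0, 430.2, 210.9], [0.0, 0.0, 1.0]] [[0.883, -0.3289, 0.3349, 0.9364], [0.4694, 0.6208, -0.628, -0.505], [-0.0014, 0.7117, 0.7025, 0.8523], [0.0, 0.0, 0.0, 1.0]] ['intrinsics', 'world_from_camera']
notebook [(0.95, [238, 385, 71, 26]), (0.88, [178, 334, 56, 39]), (0.57, [352, 149, 40, 28])]
press_bed [(0.7, [294, 268, 95, 76])]
handle_bar [(0.86, [308, 222, 23, 31])]
clutch [(0.79, [306, 248, 34, 86])]
press_head [(0.58, [310, 248, 36, 87])]
glue [(0.77, [302, 316, 21, 44]), (0.59, [322, 204, 31, 25])]
tape [(0.88, [320, 203, 30, 20])]
eraser [(0.62, [246, 328, 23, 14])]
top [[413.9, 0.0, 317.6], [0.0, 413.9, 199.2], [0.0, 0.0, 1.0]] [[-0.0294, 0.9978, -0.0602, 0.5063], [-0.9995, -0.029, 0.0085, 0.1317], [0.0067, 0.0605, 0.9981, 1.3716], [0.0, 0.0, 0.0, 1.0]] ['intrinsics', 'world_from_camera']
notebook [(0.96, [184, 232, 38, 32]), (0.85, [440, 165, 49, 52]), (0.74, [423, 236, 42, 39]), (0.64, [342, 219, 38, 47])]
press_bed [(0.93, [334, 202, 75, 72])]
handle_bar [(0.57, [398, 203, 12, 12]), (0.54, [332, 190, 17, 22])]
clutch [(0.7, [333, 190, 63, 3
[... 199 characters left out ...]
27])]
{'t': 0.9, 'q': array([-1.33897277e+00,  5.26604263e-02,  1.61286576e+00,  8.43645804e-06,
        1.47599625e+00, -1.18992110e-01]), 'dq': array([-2.85381879e-04,  6.26624284e-04,  9.03884569e-04,  8.05775339e-05,
        1.65138179e-03, -7.26951704e-04]), 'effort': array([-4.81110437e-04, -3.93673360e+01, -3.70471573e+01, -2.01425360e-04,
        3.13739029e-04, -4.20408199e-06]), 'tool_pos': array([ 0.21479661, -0.58692785,  0.23134861]), 'tool_rot': array([3.09331798e+00, 5.48225092e-01, 1.93906260e-05]), 'contact_force': array([-0.41869247,  0.77889258, -0.25866192]), 'wrist_torque': array([-0.04843552,  0.05264057,  0.05625725]), 'grip_force': 0.0, 'opening': 0.08522950821734275}
```

View pics/scene0.png

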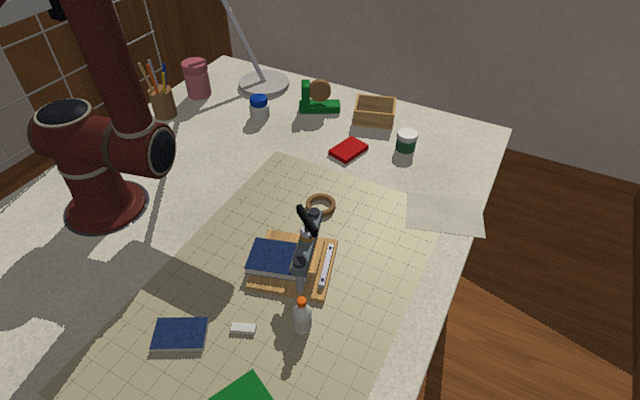

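View pics/top0.png

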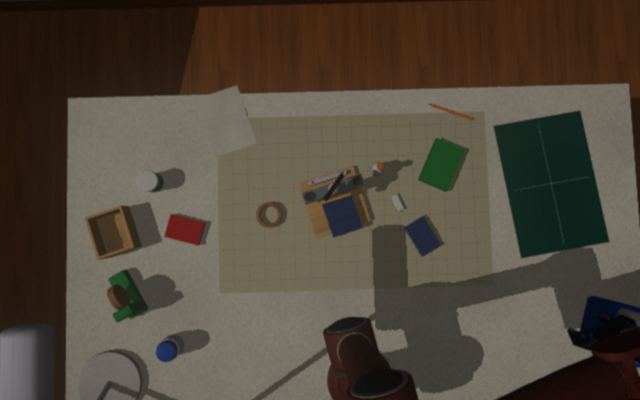

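The first view shows red (185,229) and green (442,164) notebooks, plus two blue ones: one on the press bed (343,216) and a loose one (422,236), all in top pixels. Red and green are ruled out. The larger blue one should be the one on the bed, so I'll confirm that in a crop.

```bash
cat > h.py <<'E'
from station import *
import cv2,numpy as np
def proj(P,c):
    k=get_calibration(c);T=np.linalg.inv(k["world_from_camera"]);P=np.atleast_2d(P)
    p=P@T[:3,:3].T+T[:3,3];p=p*[1,-1,-1];u=p@np.array(k["intrinsics"]).T
    return u[:,:2]/u[:,2:]
def back(uv,z,c):
    k=get_calibration(c);W=np.array(k["world_from_camera"]);uv=np.atleast_2d(uv)
    d=np.c_[uv,np.ones(len(uv))]@np.linalg.inv(k["intrinsics"]).T*[1,-1,-1]@W[:3,:3].T
    return W[:3,3]+d*((z-W[2,3])/d[:,2])[:,None]
E
python3 - <<'E'
from h import *
im=cv2.imread("pics/top0.png")
for r in cut_out("notebook","top"):
    p=cv2.minAreaRect(np.argwhere(r["region"])[:,::-1].astype(np.float32)); print(p, r["region"].sum(), back(p[0],0.03,"top")[0])
a=im[150:260,290:450]; a=cv2.resize(a,None,fx=5,fy=5,interpolation=cv2.INTER_CUBIC); a=np.clip(a*1.6,0,255).astype(np.uint8)
cv2.imwrite("pics/top0c.png",a)
b=cv2.imread("pics/scene0.png")[190:310,230:350]
cv2.imwrite("pics/scene0c.png",np.clip(cv2.resize(b,None,fx=5,fy=5,interpolation=cv2.INTER_CUBIC)*1.4,0,255).astype(np.uint8))
E
```

```text
((184.5726318359375, 229.85272216796875), (35.81510925292969, 22.99639129638672), 14.931418418884277) 802 [0.50065618 0.55233268 0.03      ]
((441.137939453125, 164.8448486328125), (31.119625091552734, 45.56333541870117), 23.198591232299805) 1365 [ 0.6880323  -0.28676849  0.03      ]
((421.6176452636719, 236.0294189453125), (36.01470184326172, 24.352800369262695), 59.036251068115234) 852 [ 0.45813916 -0.21249239  0.03      ]
((342.0500183105469, 216.1500244140625), (34.46882247924805, 31.622774124145508), 71.56504821777344) 1060 [0.52992715 0.04283465 0.03      ]
```

View pics/top0c.png

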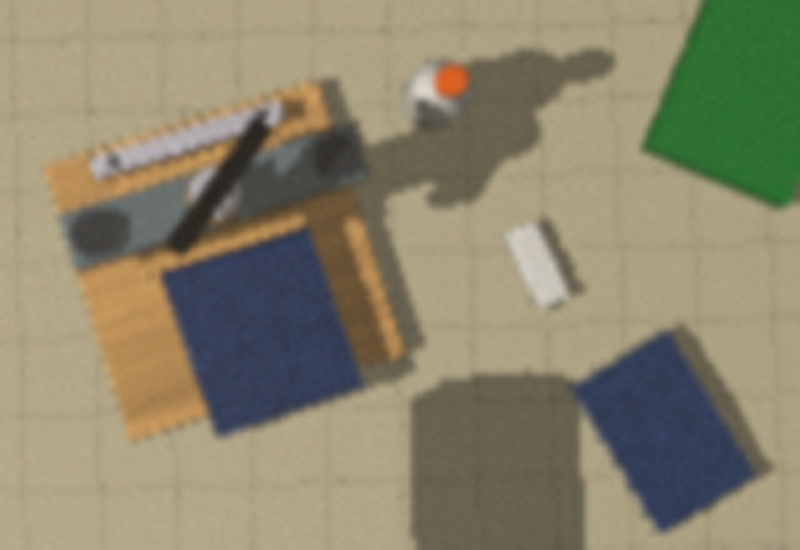

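View pics/scene0c.png

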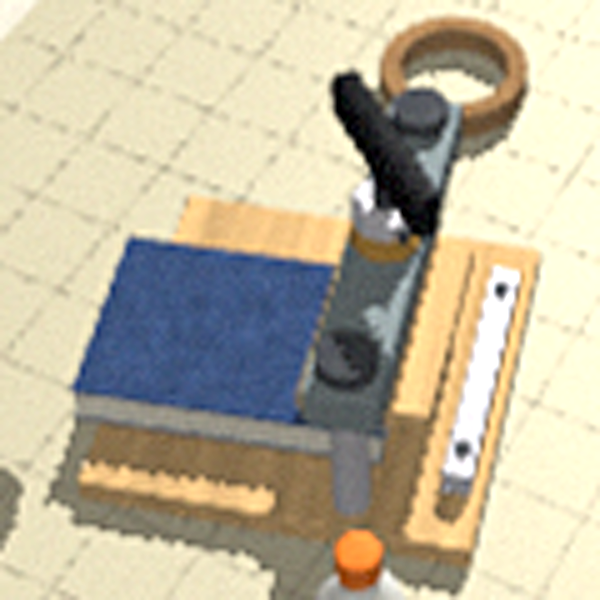

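The crop shows the bed notebook about 100 mm wide, with its near corners at (217,436) and (364,382). The loose blue one, at crop (670,430), is only about 118x79 mm, so the bed one is the larger and is the one meant. Next I'll fit the poses from the picked points.

```bash
cat > fit.py <<'E'
from h import *
from scipy.optimize import least_squares
t=lambda *p:(np.array(p,float)+.5)/5-.5+[290,150]
s=lambda *p:(np.array(p,float)+.5)/5-.5+[230,190]
# bed-frame points (x,y,z), camera, pixel
B=[((60,95,15),'top',t(47,165)),((60,-95,15),'top',t(322,82)),((-130,-95,15),'top',t(408,356)),((-130,95,15),'top',t(130,440)),
((-130,95,15),'scene',s(188,198)),((60,95,15),'scene',s(541,250)),((-130,-95,15),'scene',s(80,465)),((60,-95,15),'scene',s(470,552))]
C=[((0,78),'top',t(100,230)),((0,-78),'top',t(338,155)),((0,78),'scene',s(420,112)),((0,-78),'scene',s(347,357))]
N=[((-75,50,22),'top',t(217,436)),((-75,-50,22),'top',t(364,382)),((-75,50,22),'scene',s(130,238)),((-75,-50,22),'scene',s(77,393))]
H=[(-1,'top',t(177,245)),(1,'top',t(263,116)),(-1,'scene',s(345,80)),(1,'scene',s(425,222))]
R=lambda a:np.array([[np.cos(a),-np.sin(a)],[np.sin(a),np.cos(a)]])
def res(p):
    x,y,a,hc,nx,ny,na,hz,ha=p;r=[]
    O=np.array([x,y])
    for q,c,u in B: r.append(proj([*(O+R(a)@np.array(q[:2])/1e3),q[2]/1e3],c)[0]-u)
    for q,c,u in C: r.append(proj([*(O+R(a)@np.array(q)/1e3),hc],c)[0]-u)
    for q,c,u in N: r.append(proj([nx,ny,0]+np.r_[R(na)@np.array(q[:2])/1e3,.037],c)[0]-u)
    for q,c,u in H: r.append(proj([*(O+R(ha)@[q*.043,0]),hz],c)[0]-u)
    return np.concatenate(r)
f=least_squares(res,[.58,.05,.3,.13,.53,.04,.3,.18,-.6],loss='soft_l1')
p=f.x
if __name__=='__main__':
    print(np.round(p,4));print(np.round(f.fun.reshape(-1,2),1).tolist())
    print("nb in bed",R(-p[2])@(p[4:6]-p[:2]), "skew",p[6]-p[2])
    for n in("glue","tape","eraser"):
        q={"glue":(377,168),"tape":(272,217),"eraser":(399,205)}[n];print(n,back(q,0.01,'top')[0])
E
python3 fit.py
```

```text
[ 0.6122  0.0729  0.2723  0.1206  0.5506  0.0491  0.326   0.1732 -0.6583]
[[-0.2, 0.1], [-0.2, -0.3], [0.1, -0.1], [0.3, 0.4], [0.8, -1.0], [0.5, -0.0], [-0.8, 3.2], [0.2, 0.4], [-0.9, 0.7], [0.5, 0.5], [0.7, -0.3], [-0.0, 0.3], [0.7, 0.2], [0.3, 0.2], [0.4, -0.2], [0.3, -0.3], [0.3, 0.5], [0.5, 2.5], [0.6, 1.1], [0.3, -1.8]]
nb in bed [-0.06577482 -0.00631573] skew 0.053728004614509495
glue [ 0.68628146 -0.07958524  0.01      ]
tape [0.53423159 0.27171439 0.01      ]
eraser [ 0.56150168 -0.14749643  0.01      ]
```

```bash
cat > go.py <<'E'
# go.py bedx bedy z heading_deg(rel. to bed) | prints tool-frame offset & twist to reach it, plus state
import sys
from h import *
from scipy.spatial.transform import Rotation as Ro
O=np.array([.6122,.0729]);A=.2723
o=get_obs();Rt=Ro.from_rotvec(o["tool_rot"]);X=Rt.as_matrix()[:,0];h=np.arctan2(X[1],X[0])-A
c,s=np.cos(A),np.sin(A);M=np.array([[c,-s],[s,c]])
b=M.T@(o["tool_pos"][:2]-O)
print("t",o["t"],"bed xy mm",np.round(b*1e3,1),"z",round(o["tool_pos"][2]*1e3,1),"head deg",round(np.degrees(h),2),"F bed",np.round(M.T@o["contact_force"][:2],1),round(o["contact_force"][2],1),"M",np.round(o["wrist_torque"],3),"q6",round(o["q"][5],2))
if len(sys.argv)>1:
    x,y,z,hd=map(float,sys.argv[1:])
    g=np.r_[O+M@np.array([x,y]) ,z]
    G=Ro.from_euler('ZX',[np.radians(hd)+A,np.pi])
    print("offset",np.round(Rt.inv().apply(g-o["tool_pos"]),4),"twist",np.round((Rt.inv()*G).as_rotvec(degrees=True),2))
E
python3 go.py -0.175 -0.008 0.231 0
```

```text
t 0.95 bed xy mm [-560.2 -528.6] z 231.3 head deg 4.5 F bed [-1.3 -0.7] 0.4 M [ 0.022  0.003 -0.021] q6 -0.12
offset [ 4.249e-01 -4.888e-01  3.000e-04] twist [0.  0.  4.5]
```

```bash
python3 -m crank '[{"offset":[0.1,-0.115,0],"twist":[0,0,1]},{"offset":[0.2,-0.23,0],"twist":[0,0,2]},{"offset":[0.3,-0.345,0],"twist":[0,0,3]},{"offset":[0.425,-0.489,0],"twist":[0,0,4.5]},{"offset":[0.425,-0.489,0],"twist":[0,0,4.5]},{"offset":[0.425,-0.489,0],"twist":[0,0,4.5]},{"offset":[0.425,-0.489,0],"twist":[0,0,4.5]},{"offset":[0.425,-0.489,0],"twist":[0,0,4.5]},{"offset":[0.425,-0.489,0],"twist":[0,0,4.5]},{"offset":[0.425,-0.489,0],"twist":[0,0,4.5]},{"offset":[0.425,-0.489,0],"twist":[0,0,4.5]},{"offset":[0.425,-0.489,0],"twist":[0,0,4.5]},{"offset":[0.425,-0.489,0],"twist":[0,0,4.5]},{"offset":[0.425,-0.489,0],"twist":[0,0,4.5]}]' 0.5 60; python3 go.py -0.175 -0.008 0.023 0
```

```text
t: 2.7
tool_pos: [0.4457, 0.0173, 0.2313]
tool_rot: [3.113, 0.423, 0.0]
contact_force: [1.1, -0.1, 0.6]
opening: 0.0427
grip_force: 0.0
t 2.7 bed xy mm [-175.3   -8.7] z 231.3 head deg -0.11 F bed [ 1.  -0.4] 0.6 M [-0.011 -0.015  0.036] q6 1.17
offset [ 0.0003 -0.0008  0.2083] twist [ 0.02 -0.   -0.11]
```

```bash
python3 -m crank '[{"offset":[0,0,0.06],"twist":[0,0,0]},{"offset":[0,0,0.12],"twist":[0,0,0]},{"offset":[0,0,0.18],"twist":[0,0,0]},{"offset":[0,0,0.208],"twist":[0,0,0]},{"offset":[0,0,0.208],"twist":[0,0,0]},{"offset":[0,0,0.208],"twist":[0,0,0]}]'
python3 -m crank '[{"offset":[0.004,0,0],"twist":[0,0,0]},{"offset":[0.008,0,0],"twist":[0,0,0]},{"offset":[0.012,0,0],"twist":[0,0,0]},{"offset":[0.015,0,0],"twist":[0,0,0]},{"offset":[0.018,0,0],"twist":[0,0,0]},{"offset":[0.021,0,0],"twist":[0,0,0]},{"offset":[0.024,0,0],"twist":[0,0,0]},{"offset":[0.027,0,0],"twist":[0,0,0]},{"offset":[0.03,0,0],"twist":[0,0,0]}]'; python3 go.py
python3 - <<'E'
from h import *
im=get_image("top");cv2.imwrite("pics/top1.png",np.clip(cv2.resize(im[150:260,290:410,::-1],None,fx=5,fy=5,interpolation=cv2.INTER_CUBIC)*1.6,0,255))
E
```

```text
t: 3.45
tool_pos: [0.4472, 0.0177, 0.0249]
tool_rot: [3.112, 0.425, 0.004]
contact_force: [0.5, 0.0, 1.0]
opening: 0.0428
grip_force: 0.0
t: 4.58
tool_pos: [0.4747, 0.0265, 0.0231]
tool_rot: [-3.112, -0.426, 0.001]
contact_force: [-0.9, -0.6, -0.1]
opening: 0.0431
grip_force: 0.4
t 4.575 bed xy mm [-144.9   -7.7] z 23.1 head deg -0.0 F bed [-1.  -0.3] -0.1 M [-0.062  0.145  0.069] q6 1.2[ WARN:0@0.291] global loadsave.cpp:1063 imwrite_ Unsupported depth image for selected encoder is fallbacked to CV_8U.
```

View pics/top1.png

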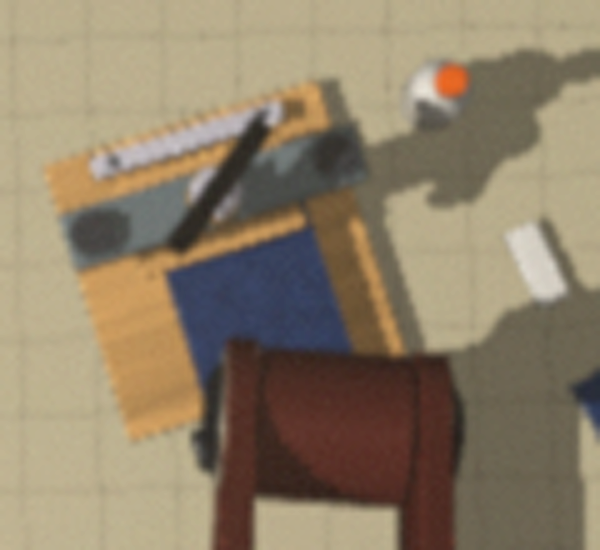

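The arm now hides the near part. The notebook's left edge has shifted and squared a little (crop (170,268) to (205,400)), so contact has begun. I'll keep pushing and watch the force.

```bash
python3 -m crank '[{"offset":[0.003,0,0],"twist":[0,0,0]},{"offset":[0.006,0,0],"twist":[0,0,0]},{"offset":[0.009,0,0],"twist":[0,0,0]},{"offset":[0.011,0,0],"twist":[0,0,0]},{"offset":[0.013,0,0],"twist":[0,0,0]},{"offset":[0.015,0,0],"twist":[0,0,0]}]'; python3 go.py; python3 -m crank '[{"offset":[0.001,0,0],"twist":[0,0,0]},{"offset":[0.002,0,0],"twist":[0,0,0]},{"offset":[0.003,0,0],"twist":[0,0,0]},{"offset":[0.004,0,0],"twist":[0,0,0]}]'; python3 go.py
```

```text
t: 5.38
tool_pos: [0.4893, 0.0305, 0.0233]
tool_rot: [3.113, 0.426, 0.0]
contact_force: [-0.3, -0.1, 1.1]
opening: 0.043
grip_force: 0.5
t 5.375 bed xy mm [-129.8   -7.8] z 23.3 head deg -0.0 F bed [-0.3 -0. ] 1.1 M [-0.066  0.188 -0.006] q6 1.21
t: 5.88
tool_pos: [0.4931, 0.0315, 0.0234]
tool_rot: [-3.113, -0.426, -0.0]
contact_force: [-1.2, -0.7, 0.8]
opening: 0.0427
grip_force: 0.6
t 5.875 bed xy mm [-125.8   -7.8] z 23.4 head deg -0.0 F bed [-1.3 -0.3] 0.8 M [-0.057  0.194 -0.012] q6 1.21
```

```bash
python3 -m crank '[{"offset":[0.001,0,0],"twist":[0,0,0]},{"offset":[0.002,0,0],"twist":[0,0,0]},{"offset":[0.003,0,0],"twist":[0,0,0]}]'; python3 go.py; python3 -m crank '[{"offset":[0.0005,0,0],"twist":[0,0,0]},{"offset":[0.001,0,0],"twist":[0,0,0]},{"offset":[0.0015,0,0],"twist":[0,0,0]}]'; python3 go.py
python3 - <<'E'
from h import *
im=get_image("scene");cv2.imwrite("pics/scene1.png",np.clip(cv2.resize(im[190:310,230:350,::-1],None,fx=5,fy=5,interpolation=cv2.INTER_CUBIC)*1.4,0,255).astype(np.uint8))
E
```

```text
t: 6.25
tool_pos: [0.496, 0.0323, 0.0233]
tool_rot: [3.113, 0.426, 0.0]
contact_force: [-1.1, 0.0, 0.6]
opening: 0.0428
grip_force: 0.6
t 6.25 bed xy mm [-122.8   -7.8] z 23.3 head deg -0.0 F bed [-1.1  0.3] 0.6 M [-0.06   0.227  0.042] q6 1.21
t: 6.62
tool_pos: [0.4974, 0.0327, 0.0233]
tool_rot: [-3.113, -0.426, 0.0]
contact_force: [-1.6, -0.1, 0.4]
opening: 0.0432
grip_force: 0.6
t 6.625 bed xy mm [-121.4   -7.8] z 23.3 head deg -0.0 F bed [-1.6  0.4] 0.4 M [-0.057  0.153  0.006] q6 1.21
```

View pics/scene1.png

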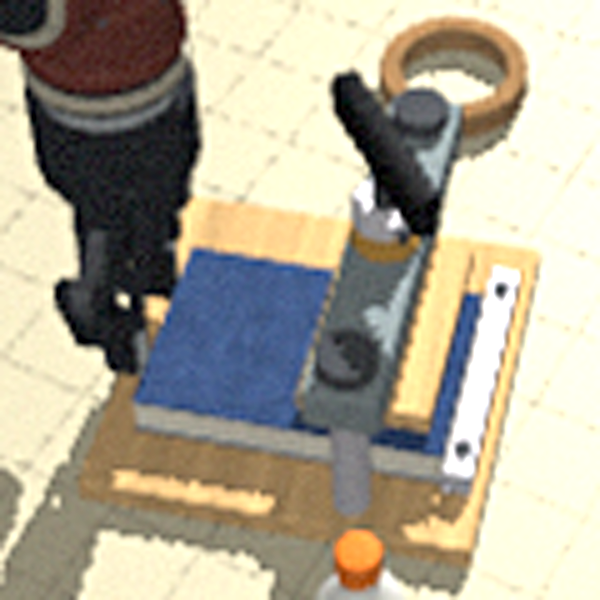

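The notebook has come out on the far side of the plate, and its far edge nearly meets the rail (crop (480,295) to (445,470)). No rail force shows yet, so I'll creep on.

```bash
for i in 1; do python3 -m crank '[{"offset":[0.0005,0,0],"twist":[0,0,0]},{"offset":[0.001,0,0],"twist":[0,0,0]}]' >/dev/null; python3 go.py; done; python3 -m crank '[{"offset":[0.0005,0,0],"twist":[0,0,0]},{"offset":[0.001,0,0],"twist":[0,0,0]}]' >/dev/null; python3 go.py
```

```text
t 6.925 bed xy mm [-120.9   -7.8] z 23.2 head deg 0.0 F bed [-4.8  0.2] 2.8 M [-0.255  0.594 -0.008] q6 1.22
t 7.175 bed xy mm [-120.9   -7.7] z 22.8 head deg 0.02 F bed [-7.2 -0.6] 3.3 M [-0.39   1.064  0.017] q6 1.22
```

```bash
python3 -m crank '[{"offset":[0.0005,0,0],"twist":[0,0,0]},{"offset":[0.001,0,0],"twist":[0,0,0]},{"offset":[0.001,0,0],"twist":[0,0,0]}]' >/dev/null; python3 go.py; python3 -m crank '[{"offset":[0.0005,0,0],"twist":[0,0,0]},{"offset":[0.001,0,0],"twist":[0,0,0]},{"offset":[0.001,0,0],"twist":[0,0,0]}]' >/dev/null; python3 go.py
```

```text
t 7.55 bed xy mm [-120.8   -7.6] z 22.5 head deg 0.03 F bed [-8.7 -1.2] 5.3 M [-0.512  1.389 -0.017] q6 1.22
t 7.925 bed xy mm [-120.8   -7.5] z 22.1 head deg 0.04 F bed [-13.2  -0.7] 6.3 M [-0.623  1.804  0.046] q6 1.22
```

The rail contact is solid. The fingertip front sits at -120.8 + 11 = -110 mm, which matches home. I'll back off, rise and check squareness.

```bash
python3 -m crank '[{"offset":[-0.01,0,0],"twist":[0,0,0]},{"offset":[-0.04,0,0],"twist":[0,0,0]},{"offset":[-0.04,0,-0.06],"twist":[0,0,0]},{"offset":[-0.04,0,-0.12],"twist":[0,0,0]},{"offset":[-0.04,0,-0.18],"twist":[0,0,0]},{"offset":[-0.04,0,-0.21],"twist":[0,0,0]},{"offset":[-0.04,0,-0.21],"twist":[0,0,0]}]' 1; python3 go.py 0 0 0.232 127
python3 - <<'E'
from h import *
im=get_image("scene");cv2.imwrite("pics/scene2.png",np.clip(cv2.resize(im[190:310,230:350,::-1],None,fx=5,fy=5,interpolation=cv2.INTER_CUBIC)*1.4,0,255).astype(np.uint8))
E
```

```text
t: 8.8
tool_pos: [0.4648, 0.023, 0.2372]
tool_rot: [3.111, 0.426, 0.014]
contact_force: [-0.2, -0.2, 0.5]
opening: 0.0853
grip_force: 0.0
t 8.8 bed xy mm [-155.4   -8.4] z 237.2 head deg 0.0 F bed [-0.3 -0.2] 0.5 M [-0.024 -0.023  0.003] q6 1.19
offset [ 0.1554 -0.0084  0.0065] twist [ 6.20e-01 -9.00e-02 -1.27e+02]
```

View pics/scene2.png

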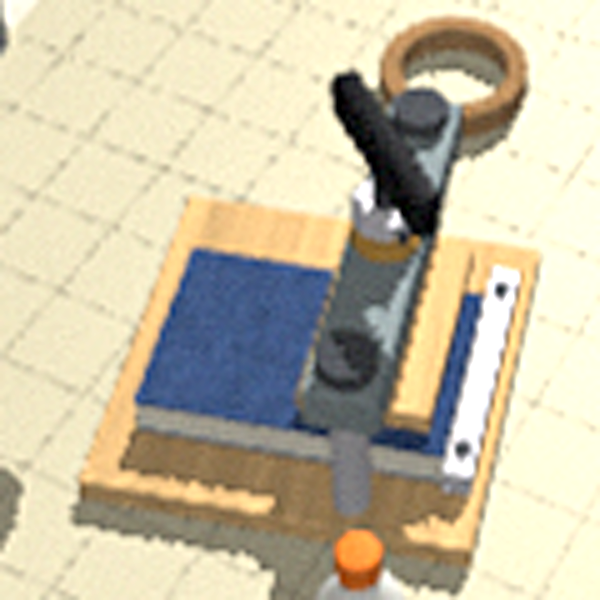

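The notebook lies flush along the rail, with near corners at (195,248) and (138,402). I'll check that numerically and refine the handle's pose.

Run:
```python
from h import *
A=.2723;O=np.array([.6122,.0729]);c,s=np.cos(A),np.sin(A);M=np.array([[c,-s],[s,c]])
for x,y in((-110,50),(-110,-50)): pass
S=lambda *p:(np.array(p,float)+.5)/5-.5+[230,190]
for p in(S(195,248),S(138,402)): print("nb near corner, bed mm",np.round(M.T@(back(p,.037,'scene')[0,:2]-O)*1e3,1))
im=cv2.imread("pics/top0.png").astype(int)
m=np.zeros(im.shape[:2],bool);m[168:204,320:350]=True
m&=im.sum(2)<105
n,l,st,ce=cv2.connectedComponentsWithStats(m.astype(np.uint8));k=1+np.argmax(st[1:,4])
yx=np.argwhere(l==k);d=yx[:,::-1].astype(float);cc=d.mean(0);u,sv,v=np.linalg.svd(d-cc);print(len(yx),cc,v[0],d.min(0),d.max(0))
W=back([cc-10*v[0],cc,cc+10*v[0]],.175,'top');e=W[2]-W[0];print("centre",W[1],"bed mm",M.T@(W[1,:2]-O)*1e3,"heading deg world",np.degrees(np.arctan2(e[1],e[0])),"rel bed",np.degrees(np.arctan2(e[1],e[0])-A))
```

```text
nb near corner, bed mm [-109.9   39.2]
nb near corner, bed mm [-108.3  -60.1]
108 [333.17592593 187.44444444] [-0.57815242  0.81592879] [324. 174.] [342. 199.]
centre [0.61134445 0.07545158 0.175     ] bed mm [-0.13778584  2.68765934] heading deg world 143.00685347522048 rel bed 127.40521271380815
```

```bash
python3 -m crank '[{"offset":[0.02,0,0],"twist":[0,0,-10]},{"offset":[0.04,-0.002,0],"twist":[0,0,-20]},{"offset":[0.06,-0.003,0],"twist":[0,0,-30]},{"offset":[0.08,-0.004,0],"twist":[0,0,-40]},{"offset":[0.1,-0.006,0],"twist":[0,0,-50]},{"offset":[0.12,-0.007,0],"twist":[0,0,-60]},{"offset":[0.14,-0.008,0],"twist":[0,0,-70]},{"offset":[0.155,-0.009,0],"twist":[0,0,-80]},{"offset":[0.155,-0.009,0],"twist":[0,0,-90]},{"offset":[0.155,-0.009,0],"twist":[0,0,-100]},{"offset":[0.155,-0.009,0],"twist":[0,0,-110]},{"offset":[0.155,-0.009,0],"twist":[0,0,-120]},{"offset":[0.155,-0.009,0],"twist":[0,0,-127]},{"offset":[0.155,-0.009,0],"twist":[0,0,-127]},{"offset":[0.155,-0.009,0],"twist":[0,0,-127]}]'; python3 go.py 0 0.001 0.156 127
```

```text
t: 10.72
tool_pos: [0.609, 0.0734, 0.2316]
tool_rot: [-1.009, -2.973, 0.001]
contact_force: [-0.3, -0.2, -0.2]
opening: 0.0855
grip_force: 0.0
t 10.725 bed xy mm [-3.   1.4] z 231.6 head deg 126.9 F bed [-0.3 -0.1] -0.2 M [-0.005  0.051 -0.002] q6 -0.92
offset [-0.0022  0.0022  0.0756] twist [-0.07 -0.1  -0.1 ]
```

```bash
python3 -m crank '[{"offset":[-0.002,0.002,0.025],"twist":[0,0,0]},{"offset":[-0.002,0.002,0.05],"twist":[0,0,0]},{"offset":[-0.002,0.002,0.075],"twist":[0,0,0]},{"offset":[-0.002,0.002,0.075],"twist":[0,0,0]},{"offset":[-0.002,0.002,0.075],"twist":[0,0,0]}]'; python3 go.py;  python3 -m crank '[{"offset":[0,0,0],"twist":[0,0,0]},{"offset":[0,0,0],"twist":[0,0,0]},{"offset":[0,0,0],"twist":[0,0,0]},{"offset":[0,0,0],"twist":[0,0,0]},{"offset":[0,0,0],"twist":[0,0,0]},{"offset":[0,0,0],"twist":[0,0,0]},{"offset":[0,0,0],"twist":[0,0,0]},{"offset":[0,0,0],"twist":[0,0,0]}]' 0 60; python3 go.py 0 0 .156 127
```

```text
t: 11.35
tool_pos: [0.6128, 0.0738, 0.1591]
tool_rot: [1.008, 2.975, 0.001]
contact_force: [-0.4, -0.3, 0.4]
opening: 0.0853
grip_force: 0.0
t 11.35 bed xy mm [0.8 0.7] z 159.1 head deg 126.97 F bed [-0.4 -0.2] 0.4 M [-0.003  0.019 -0.01 ] q6 -0.92
t: 12.35
tool_pos: [0.6125, 0.0738, 0.1587]
tool_rot: [1.007, 2.976, 0.0]
contact_force: [-1.7, 0.3, 4.2]
opening: 0.0125
grip_force: 59.6
t 12.35 bed xy mm [0.6 0.8] z 158.7 head deg 127.01 F bed [-1.6  0.7] 4.2 M [-0.002  0.187  0.308] q6 -0.92
offset [-0.0003 -0.0009  0.0027] twist [0.01 0.01 0.01]
```

The grasp is centred, with small side forces. Now I'll turn clockwise.

```bash
python3 -m crank '[{"offset":[0,0,0],"twist":[0,0,3]},{"offset":[0,0,0],"twist":[0,0,6]},{"offset":[0,0,0],"twist":[0,0,9]},{"offset":[0,0,0],"twist":[0,0,12]},{"offset":[0,0,0],"twist":[0,0,15]}]' 0 80; python3 go.py;python3 -m crank '[{"offset":[0,0,0],"twist":[0,0,3]},{"offset":[0,0,0],"twist":[0,0,6]},{"offset":[0,0,0],"twist":[0,0,9]},{"offset":[0,0,0],"twist":[0,0,12]}]'; python3 go.py
```

```text
t: 12.98
tool_pos: [0.6125, 0.0737, 0.1587]
tool_rot: [1.389, 2.818, -0.0]
contact_force: [-0.8, -0.6, 3.5]
opening: 0.0124
grip_force: 81.8
t 12.975 bed xy mm [0.5 0.7] z 158.7 head deg 111.91 F bed [-0.9 -0.3] 3.5 M [-0.055  0.236  0.311] q6 -0.66
t: 13.48
tool_pos: [0.6124, 0.0737, 0.1588]
tool_rot: [1.676, 2.657, -0.0]
contact_force: [-1.3, 0.1, 4.1]
opening: 0.0121
grip_force: 81.8
t 13.475 bed xy mm [0.4 0.7] z 158.8 head deg 99.92 F bed [-1.2  0.4] 4.1 M [-0.044  0.211  0.269] q6 -0.45
```

```bash
python3 -m crank '[{"offset":[0,0,0],"twist":[0,0,3]},{"offset":[0,0,0],"twist":[0,0,6]},{"offset":[0,0,0],"twist":[0,0,9]},{"offset":[0,0,0],"twist":[0,0,12]}]' >/dev/null; python3 go.py;python3 -m crank '[{"offset":[0,0,0],"twist":[0,0,3]},{"offset":[0,0,0],"twist":[0,0,6]},{"offset":[0,0,0],"twist":[0,0,9]}]'>/dev/null; python3 go.py
```

```text
t 13.975 bed xy mm [0.4 0.7] z 158.8 head deg 87.91 F bed [-2.5 -0.4] 4.8 M [-0.074  0.332  0.339] q6 -0.24
t 14.35 bed xy mm [0.3 0.7] z 158.7 head deg 78.91 F bed [-2.5 -0.2] 4.0 M [-0.011  0.414  0.318] q6 -0.08
```

```bash
python3 -m crank '[{"offset":[0,0,0],"twist":[0,0,3]},{"offset":[0,0,0],"twist":[0,0,6]},{"offset":[0,0,0],"twist":[0,0,8]}]' >/dev/null; python3 go.py
```

```text
t 14.725 bed xy mm [0.3 0.7] z 158.8 head deg 70.97 F bed [-2.4  0.4] 5.8 M [-0.039  0.56   0.563] q6 0.06
```

```bash
python3 -m crank '[{"offset":[0,0,0],"twist":[0,0,1.5]},{"offset":[0,0,0],"twist":[0,0,3]}]' >/dev/null; python3 go.py
```

```text
t 14.975 bed xy mm [0.2 0.8] z 158.7 head deg 67.98 F bed [-2.3  1.2] 5.4 M [-0.099  0.579  0.6  ] q6 0.11
```

```bash
python3 -m crank '[{"offset":[0,0,0],"twist":[0,0,1.5]},{"offset":[0,0,0],"twist":[0,0,3]}]' >/dev/null; python3 go.py
```

```text
t 15.225 bed xy mm [0.2 0.8] z 158.8 head deg 64.98 F bed [-3.4  0.3] 5.0 M [-0.079  0.57   0.59 ] q6 0.16
```

The moment has levelled off at 0.57–0.60 N m over 6 degrees, so the clutch is slipping. I'll stop, let go and lift straight up.

```bash
python3 -m crank '[{"offset":[0,0,0],"twist":[0,0,0]},{"offset":[0,0,0],"twist":[0,0,0]},{"offset":[0,0,0],"twist":[0,0,0]},{"offset":[0,0,0],"twist":[0,0,0]},{"offset":[0,0,0],"twist":[0,0,0]},{"offset":[0,0,0],"twist":[0,0,0]},{"offset":[0,0,-0.02],"twist":[0,0,0]},{"offset":[0,0,-0.05],"twist":[0,0,0]},{"offset":[0,0,-0.1],"twist":[0,0,0]},{"offset":[-0.05,0,-0.13],"twist":[0,0,0]},{"offset":[-0.1,0,-0.13],"twist":[0,0,0]},{"offset":[-0.15,0,-0.13],"twist":[0,0,0]},{"offset":[-0.15,0,-0.13],"twist":[0,0,0]}]' 1; python3 go.py
python3 - <<'E'
from h import *
im=get_image("scene");cv2.imwrite("pics/scene3.png",np.clip(cv2.resize(im[180:340,200:360,::-1],None,fx=3.7,fy=3.7,interpolation=cv2.INTER_CUBIC)*1.4,0,255).astype(np.uint8))
E
```

```text
t: 16.85
tool_pos: [0.5877, -0.077, 0.2903]
tool_rot: [2.399, 2.025, 0.002]
contact_force: [-0.0, 0.1, 0.3]
opening: 0.0853
grip_force: 0.0
t 16.85 bed xy mm [ -63.9 -137.8] z 290.3 head deg 64.74 F bed [-0.   0.1] 0.3 M [ 0.009 -0.004  0.014] q6 -0.09
```

View pics/scene3.png

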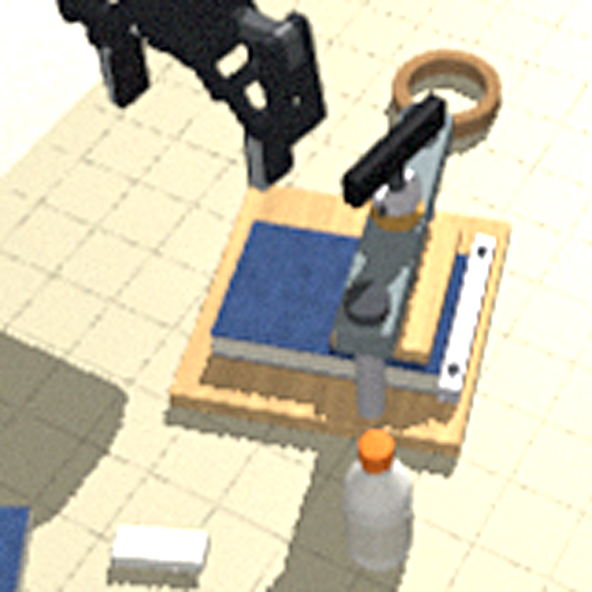

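The handle has turned, now running from (350,190) to (440,105). The plate is down on the notebook, which sits flush at the rail ((470,255) to (440,385)). The glue, eraser and tape are where they were, and the gripper is clear.

```bash
python3 -c "
from station import *
print(finish_job())"
```

```text
the job is handed in; nothing more can be done
None
```

I slid the blue notebook flush and square against the stop rail, turned the T-handle clockwise until the clutch slipped at about 0.58 N m, let go and handed the job in; no verdict came back, and I had no direct reading of the press's force on the notebook.

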